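Press a glued phone screen under a board and weight

TASK

The phone's screen has just been glued: lay the phone, screen up, squarely and centred on the raised gluing block, then lay the plywood pressing board squarely over it, and last the steel weight, handle up, squarely in the middle of the board, so that all three make one straight pile lined up with the block. Let go of each piece before fetching the next, and set everything down gently, without dropping or pushing down on the glued screen. Leave the multimeter, the solder spool and the jar where they are.

Things in the scene. Friction and masses are not known exactly. Their poses are not given: they have to be found in the camera images.
- block_top (a point): Centre of the top of the gluing block, a fixed stand on the bench mat: narrow aluminium block with a black rubber top 116 x 48 mm (x, y), on a dark steel foot 150 x 100 x 6 mm. The top is level, 39 mm above the table (36 mm above the mat). x runs along the long side, z up. The phone's edges overhang this top by 7 to 9 mm all round. Either end of x counts as the same way round throughout.
- phone_center (a point): Centre (half-way up) of the black phone in its hard case, a flat slab 134 x 62 x 12 mm (x, y, z), 0.2 kg, dark glass screen on top, lying screen up on the blue bench mat (a fixed mat whose top is 3 mm above the table). x along its length, z up out of the screen. It can be gripped across its 62 mm width.
- board_center (a point): Centre (half-way up) of the pressing board, a plain plywood slab 130 x 62 x 12 mm (x, y, z), about 0.08 kg, lying flat on the bench mat. x along its length, z up. It can be gripped across its 62 mm width.
- weight_center (a point): Middle of the weight, half-way up its 44 mm height (22 mm above its underside): a flat steel plate 120 x 56 x 10 mm (x, y, z), with an upright black plastic handle fin on its centre, 70 mm long (x), 16 mm wide (y), rising 34 mm above the plate. About 0.45 to 0.75 kg. x along its length, z up. Grip the fin across its 16 mm width.
- phone: The same phone; origin at the centre of its underside.
- board: The same board; origin at the centre of its underside.
- weight: The same weight; origin at the centre of its underside.
- block: The gluing block, fixed; origin at the centre of its underside, on the mat.
- multimeter: Bystander: blue and black multimeter lying on its back, 160 x 80 x 45 mm, at the far edge of the mat; origin at the centre of its underside, x along its length.
- spool: Bystander: metal solder spool standing on its flange, 60 mm across, 46 mm high; origin at the centre of its underside.
- flux_jar: Bystander: closed jar, 56 mm across, 60 mm high; origin at the centre of its underside.
There are look-alikes about, which are no part of the job. Of the things like the board, leave any that is pink; of the rest the smaller one is meant.

How it is judged:
On the way, in this order (a step that is already met when the one before it is completed fails the run):
1. the phone lies squarely on the gluing block, let go (z of phone_center in the frame of block_top between 0.002 and 0.01 m and horizontal distance between phone_center and block_top below 0.009 m and angle between the x axis of phone_center and the x axis of block_top, either way round below 0.12 rad and angle between phone_center's own z axis and vertical below 0.06 rad and contact force between the fingers and phone below 0.3 N), for 0.2 s.
2. the board lies squarely on the phone, let go (z of phone_center in the frame of block_top between 0.002 and 0.01 m and horizontal distance between phone_center and block_top below 0.009 m and angle between the x axis of phone_center and the x axis of block_top, either way round below 0.12 rad and angle between each of phone_center, board_center's own z axis and vertical below 0.06 rad and z of board_center in the frame of phone_center between 0.008 and 0.016 m and horizontal distance between board_center and phone_center below 0.008 m and angle between the x axis of board_center and the x axis of phone_center, either way round below 0.11 rad and contact force between the fingers and board below 0.3 N), for 0.2 s.
3. the weight stands squarely on the board, let go (z of phone_center in the frame of block_top between 0.002 and 0.01 m and horizontal distance between phone_center and block_top below 0.009 m and angle between the x axis of phone_center and the x axis of block_top, either way round below 0.12 rad and angle between each of phone_center, board_center, weight_center's own z axis and vertical below 0.06 rad and z of board_center in the frame of phone_center between 0.008 and 0.016 m and horizontal distance between board_center and phone_center below 0.008 m and angle between the x axis of board_center and the x axis of phone_center, either way round below 0.11 rad and z of weight_center in the frame of board_center between 0.024 and 0.032 m and horizontal distance between weight_center and board_center below 0.009 m and angle between the x axis of weight_center and the x axis of board_center, either way round below 0.13 rad and contact force between the fingers and weight below 0.3 N), for 0.2 s.
At the end, for the whole second after the job is handed in: Phone flat, screen up, on the block (within 9 mm and 0.12 rad of it), board flat on the phone (8 mm, 0.11 rad), weight flat, handle up, on the board (9 mm, 0.13 rad), each centred on and parallel to what is below, flat within 0.06 rad, all at rest and released. Either end round counts (all of step 3 and linear speed of each of phone, board, weight below 0.02 m/s and angular speed of each of phone, board, weight below 0.15 rad/s and contact force between the fingers and phone below 0.3 N and contact force between the fingers and board below 0.3 N); the robot touches nothing.
It fails at once if the multimeter, the solder spool or the jar is moved more than 25 mm (distance of any of multimeter, spool, flux_jar from where it was at the start of the episode above 0.025 m).
It fails at once if the pile is struck or pressed down hard: more than 60 N between phone and block or board and phone (contact force between phone and block above 60 N or contact force between board and phone above 60 N).
It fails at once if a piece is dropped onto the pile: faster than 0.4 m/s, as from over 8 mm, within 20 mm of where it comes to lie ((linear speed of phone above 0.4 m/s and horizontal distance between phone_center and block_top below 0.03 m and z of phone_center in the frame of block_top between 0.001 and 0.026 m) or (linear speed of board above 0.4 m/s and horizontal distance between board_center and phone_center below 0.03 m and z of board_center in the frame of phone_center between 0.007 and 0.032 m) or (linear speed of weight above 0.4 m/s and horizontal distance between weight_center and board_center below 0.03 m and z of weight_center in the frame of board_center between 0.023 and 0.048 m)).
It also fails if it takes over 72 s, if anything falls off the work surface, if the arm or the gripper's body presses on something with over 40 N, if the wrist force passes 120 N, or if a joint passes its speed limit or range.

ROBOT

A 6-joint arm with a two-finger parallel gripper is mounted at the origin on the work surface. World frame = base frame: x ahead of the robot, y to its left, z up, the work surface at z = 0. Lengths are in m, angles in rad, forces in N, time in s.
With the tool pointing down it reaches from about 0.35 to 0.725 m from the base axis. Payload 4.3 kg.
Tool frame: the origin (TCP) lies midway between the tips of the shut fingers; the grasp point (between the pads) lies 19 mm behind it; z points along the fingers, y is the line along which they close (so a half turn about z gives the same grasp; the last joint's range is limited). The gripper opens to 85 mm and grips with 20 to 120 N. Pads are 22 mm wide; open, the fingers measure 114 mm over their backs; the gripper's body (76 mm by 85 mm) begins 54 mm behind the grasp point. The pads swing forward as they close: fully open they stand 13 mm farther back than shut.
Start: joints at [1.069, 0.377, 0.081, 1.274, 0, 1.46], TCP at [0.22, 0.531, 0.231] pointing down, gripper open.
Joint ranges: [-2.72, 2.72], [-0.84, 1.66], [-1.02, 1.22], [-1.77, 2.12], [-1.37, 1.28], [-3.14, 3.14]. Speed limits (rad/s): [2.57, 2.57, 3.14, 3.14, 3.14, 3.14].

INTERFACE

Orientations are given as a unit quaternion [x, y, z, w].
In Python, from plant import * gives the robot as it stands.
- The arm moves only by the tool servo_tool, never from a script. Its argument "plan" is a list of rows, each a list of 3 entries, a list of its own where there are three numbers: the shift along the world's x, y, z in units of 0.075 m (1.0 is 0.075 m), then the turn, a rotation vector about the world's x, y, z in units of 30 degrees (1.0 is 30 degrees), then the gripper command: -1 is fully open, 1 is shut, values between are in proportion. In form: [[[x, y, z], [rx, ry, rz], hand], ...]. A call has exactly 5 rows; each row shifts and turns the commanded pose from where the row before left it; what a row does not reach is not made up. A row lasts 1/10 s, in which the tool goes at most 50 mm and 8.59 degrees, less where a joint would pass 70% of its speed; a pose out of reach is approached as far as the arm can. A call with a number of a shift or a turn outside -1 to 1 is refused whole. A call with a gripper value outside its range is refused whole. The fingers move at their own pace and stop on an object; "newtons" is the grip in N (left out, the last holds). Time passes only in rows, so rows that do not move let the fingers close, or fill a call up. It gives the time, the measured TCP pose, the force, the opening and the grip force at its end, in the units of the state.
- get_state(): the state, without advancing time (a new reading comes with each control period).
- read_camera(name): name is "side" or "top" or "wrist"; returns a dict with "color" (400x640x3 uint8, red, green, blue), "mtx" (3x3 intrinsics, pixels), "camera_from_world" (4x4, takes a point from world to camera coordinates). Camera axes: x right, y down, z forward; pixel columns grow to the right and rows downward; lengths in m; the calibration is good to about 2 mm. A picture is of the moment at which its call begins. There is no depth.
- sign_off(): hands the job in; it is judged then, once.
Trained networks look in a picture, given as the dict that the camera call returned (one of the last four; its "shot" number tells which), for a name from the list of things; names that differ only in an ending like _2 or _b are one class to them, and where a whole thing is asked for, a point or a joint stands for the part that bears it (a point fixed in the world has none). Each returns a list of dicts, best first, with "p" (0 to 1); they miss things now and then, are a little off and sometimes report something else, mostly with a low value. They report only what shows in the picture. A call takes as long as a camera call. They do not tell look-alikes from the thing itself.
- outline_of(picture, label): "pixels" (400x640 bool, what is visible of it) and "bbox" ([left, top, right, bottom] as shares, 0 to 1, of the picture: columns of its width, rows of its height, round what is visible of it).
- landmark_of(picture, label): "xy" ([column, row] as shares, 0 to 1, of the picture: columns of its width, rows of its height: a listed point, or the origin of a listed thing).
The state is a dict: "time_s": time; "joints": joint angles; "qvel": joint speeds; "tau": joint torques, N m; "tool_pos": TCP position; "eef_rot": TCP orientation; "contact_force": force on the tool from outside, world axes, zero at the start; "torque": the same for the moment, N m; "finger_gap": finger opening in m; "gripper_force": force on a finger pad.
Only numpy, scipy, OpenCV 4.12 (cv2) and the standard library are available. Lean on these libraries where they do the work, as an engineer would, in place of code of your own. Each camera call takes 0.05 s, during which the arm holds its last target. There are 200 camera calls.

## Working session

There is one attempt and no reset: what is moved stays moved. The work goes in short steps, Python scripts to look and compute and a tool call to move; the robot and the scene stay as the last step left them, time stands still between calls to the robot, and variables do not carry over. Pictures are saved under pics/ and viewed, at most 10 in all, crops included, and the job is handed in when it is done.

Besides the shell and the picture viewer there is one more tool, called after "Call:" as name(argument=value, ...), one argument or row to a line, values as JSON. servo_tool: Moves the arm, as the interface text tells. Shifts and turns lie within -1 to 1; 1 stands for 0.075 m of shift or 30 degrees of turn. Its arguments: {"type":"object","properties":{"plan":{"type":"array"},"newtons":{"type":"number"}},"required":["plan"]}

```bash
mkdir -p pics
cat > h.py <<'E'
from plant import *
import numpy as np, cv2
def ray(p,uv,z):
    M=p["camera_from_world"];R=M[:3,:3];t=M[:3,3]
    d=R.T@np.linalg.inv(p["mtx"])@np.array([uv[0],uv[1],1.]);c=-R.T@t
    return c+d*(z-c[2])/d[2]
def rect(p,mask,z):
    n,l,s,_=cv2.connectedComponentsWithStats(mask.astype(np.uint8))
    if n<2: return None
    m=(l==1+np.argmax(s[1:,4])).astype(np.uint8)
    c=max(cv2.findContours(m,0,1)[0],key=cv2.contourArea)[:,0]
    w=np.array([ray(p,q,z)[:2] for q in c])*1000
    (x,y),(a,b),th=cv2.minAreaRect(w.astype(np.float32))
    if a<b: a,b,th=b,a,th+90
    return np.round([x,y,a,b,(th+90)%180-90],1)
E
python3 - <<'E'
from h import *
for n in("top","side"):
    p=read_camera(n);cv2.imwrite(f"pics/{n}0.png",p["color"][...,::-1])
    for k,z in [("phone",.015),("board",.015),("weight",.013),("block",.039),("multimeter",.04),("spool",.046),("flux_jar",.06)]:
        for o in outline_of(p,k)[:4]:
            b=np.array(o["bbox"])*[640,400,640,400]
            print(n,k,round(o["p"],2),b.round(),rect(p,o["pixels"],z))
    for k,z in [("phone_center",.009),("board_center",.009),("weight_center",.025),("block_top",.039)]:
        for o in landmark_of(p,k)[:4]:
            uv=np.array(o["xy"])*[640,400]; print(n,k,round(o["p"],2),uv.round(),(ray(p,uv,z)*1000).round())
print(get_state())
E
```

```text
top phone 0.8 [365. 146. 393. 192.] [ 565.8 -191.8  139.4   67.8  -15.3]
top board 0.85 [386. 248. 413. 292.] [ 243.3 -255.7  130.6   64.4   12.1]
top board 0.69 [306. 159. 333. 201.] [ 5.260e+02  3.000e-01  1.309e+02  6.700e+01 -5.800e+00]
top board 0.58 [180. 252. 241. 319.] [196.5 328.2 182.4  91.1  34.6]
top weight 0.88 [413. 154. 440. 189.] [ 551.4 -349.5  121.5   59.5  -14.6]
top weight 0.44 [222. 132. 264. 187.] [593.1 244.3 151.1 101.6  17.3]
top block 0.64 [219. 131. 262. 183.] [589.3 239.  148.6 101.2  16.8]
top block 0.39 [367. 144. 394. 187.] [ 566.1 -186.9  130.8   60.7  -15.4]
top multimeter 0.83 [378.  81. 403. 133.] [ 7.521e+02 -2.165e+02  1.645e+02  8.420e+01 -4.000e-01]
top spool 0.76 [300.  97. 313. 121.] [7.378e+02 3.580e+01 7.230e+01 5.890e+01 4.000e-01]
top spool 0.43 [367. 145. 395. 189.] [ 565.5 -187.1  132.1   61.8  -17.1]
top flux_jar 0.54 [207. 100. 228. 123.] [732.8 304.1  68.1  51.9  27.2]
top phone_center 0.81 [383. 162.] [ 582. -207.    9.]
top phone_center 0.67 [318. 179.] [527.  -2.   9.]
top board_center 0.97 [210. 284.] [198. 333.   9.]
top board_ce
[... 1110 characters left out ...]
 'joints': array([ 1.06867925e+00,  3.77294647e-01,  8.10048184e-02,  1.27439334e+00,
       -2.75381687e-05,  1.46049717e+00]), 'qvel': array([ 6.21401916e-05,  1.50332008e-04,  9.05203999e-04,  3.45616166e-04,
        1.10235958e-03, -7.18907393e-04]), 'tau': array([-1.23257114e-04, -4.63522553e+01,  2.70157260e+01,  2.22187364e-04,
       -2.86660440e-05, -5.54169031e-07]), 'tool_pos': array([0.21959652, 0.53145973, 0.2313343 ]), 'eef_rot': array([1.94658191e-01, 9.80871136e-01, 4.97964886e-05, 3.01840602e-05]), 'contact_force': array([ 0.1021516 , -0.66950085,  0.59516854]), 'torque': array([-0.03262181, -0.01672744,  0.03807237]), 'gripper_force': 0.0, 'finger_gap': 0.08536669090294562}
```

View pics/top0.png

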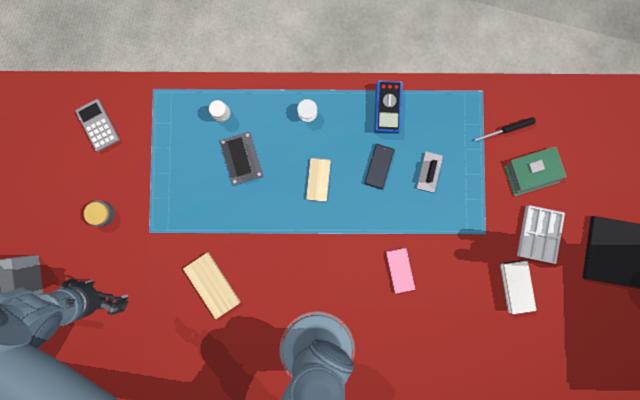

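View pics/side0.png

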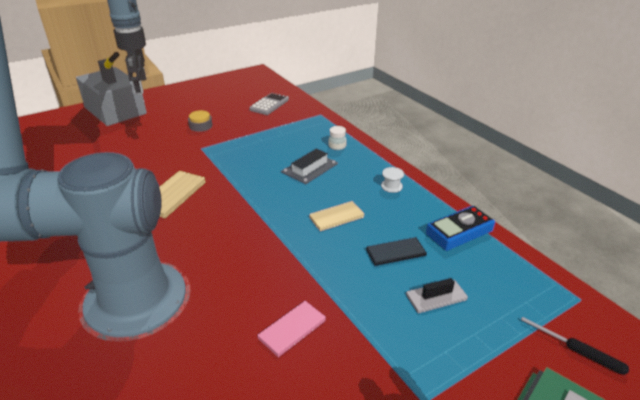

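Board-like things: the pink slab at top (400,270) is ruled out. That leaves the large plywood at (211,285), about 182×91 mm, and the small plywood on the mat at (318,180), about 131×65 mm. The small one is meant, since it is the smaller non-pink one and matches 130×62. I'll confirm it in a crop while approaching.

Call:
servo_tool(
  plan=[
    [[0.48, -0.38, 0.05], [0, 0, 0], -1],
    [[0.48, -0.38, 0.05], [0, 0, 0], -1],
    [[0.48, -0.38, 0.05], [0, 0, 0], -1],
    [[0.48, -0.38, 0.05], [0, 0, 0], -1],
    [[0.48, -0.38, 0.05], [0, 0, 0], -1],
  ],
  newtons=40,
)

```text
time_s: 1.7
tool_pos: [0.4008, 0.3877, 0.2504]
eef_rot: [0.195, 0.981, 0.0, 0.0]
contact_force: [0.9, 0.7, -0.3]
finger_gap: 0.0852
gripper_force: 0.0
```

Call:
servo_tool(
  plan=[
    [[0.45, -0.38, 0.05], [0, 0, 0], -1],
    [[0.4, -0.38, 0.05], [0, 0, 0], -1],
    [[0.4, -0.4, 0.05], [0, 0, 0], -1],
    [[0.4, -0.4, 0.05], [0, 0, 0], -1],
    [[0, 0, 0], [0, 0, 0], -1],
  ],
)

```text
time_s: 2.2
tool_pos: [0.5271, 0.2683, 0.2652]
eef_rot: [0.198, 0.98, -0.0, 0.001]
contact_force: [-0.2, 0.8, 0.5]
finger_gap: 0.0856
gripper_force: 0.0
```

```bash
cat > look.py <<'E'
import sys
from h import *
from scipy.spatial.transform import Rotation as Ro
def look(cam,items,fn=None):
    s=get_state();print("t",round(s["time_s"],2),"tcp",(s["tool_pos"]*1000).round(1),"eul",Ro.from_quat(s["eef_rot"]).as_euler("xyz",degrees=True).round(2),
      "tiltz",Ro.from_quat(s["eef_rot"]).as_matrix()[:,2].round(3),"gap",round(s["finger_gap"]*1000,1),"F",s["contact_force"].round(1))
    p=read_camera(cam)
    if fn: cv2.imwrite(f"pics/{fn}.png",p["color"][...,::-1])
    for k,z in items:
        f=landmark_of if k.endswith(("_center","_top")) else outline_of
        for o in f(p,k)[:3]:
            if "xy" in o:
                uv=np.array(o["xy"])*[640,400];print(cam,k,round(o["p"],2),uv.round(),(ray(p,uv,z)*1000).round(1))
            else: print(cam,k,round(o["p"],2),(np.array(o["bbox"])*[640,400]*2).round() if 0 else (np.array(o["bbox"])*[640,400,640,400]).round(),rect(p,o["pixels"],z))
    return p
E
python3 - <<'E'
from look import *
p=look("wrist",[("block",.009),("block_top",.039),("board",.015)],"w1")
t=cv2.imread("pics/top0.png");c=cv2.resize(t[120:330,170:430],None,fx=1.7,fy=1.7,interpolation=2)
w=cv2.imread("pics/w1.png");w=cv2.resize(w,(358*640//400*1,358))[:, :]
w=cv2.resize(w,(358,224));c=np.hstack([c,cv2.copyMakeBorder(w,0,c.shape[0]-224,0,0,0)]);print(c.shape)
cv2.imwrite("pics/c1.png",c)
E
```

```text
t 2.2 tcp [527.1 268.3 265.2] eul [-1.7999e+02  1.5000e-01  1.5719e+02] tiltz [ 0.002 -0.001 -1.   ] gap 85.6 F [-0.2  0.8  0.5]
wrist block 0.94 [255. 157. 384. 285.] [596.3 243.1 151.2 101.5  16.8]
wrist block 0.28 [  1. 274.  53. 350.] [ 558.8 -191.9  109.5   73.   -16.2]
wrist block_top 0.84 [321. 232.] [597.6 244.2  39. ]
wrist board 0.84 [ 83. 192. 167. 293.] [528.8   1.7 130.4  69.9  -5.7]
(357, 800, 3)
```

View pics/c1.png

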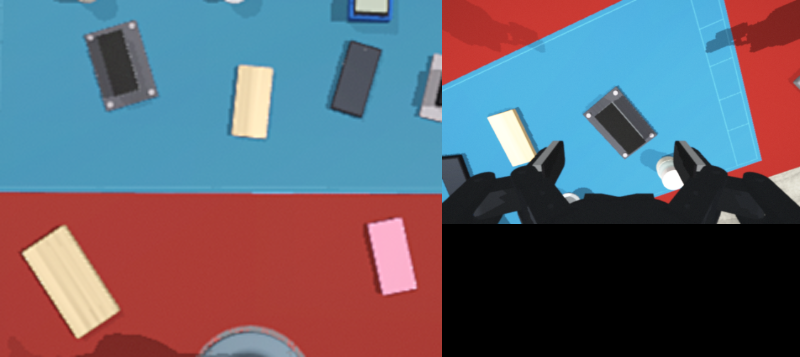

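The crop shows the small plain board on the mat (crop 252,102), the big plywood (70,285) and the pink slab (391,256), so the small one on the mat is confirmed. Now to the phone.

Call:
servo_tool(
  plan=[
    [[-0.04, -0.6, -0.07], [0, 0, 0.025], -1],
    [[-0.04, -0.6, -0.07], [0, 0, 0.025], -1],
    [[-0.04, -0.6, -0.07], [0, 0, 0.025], -1],
    [[-0.04, -0.6, -0.07], [0, 0, 0.025], -1],
    [[-0.04, -0.6, -0.07], [0, 0, 0.025], -1],
  ],
)

```text
time_s: 2.9
tool_pos: [0.5073, 0.047, 0.2388]
eef_rot: [0.161, 0.987, 0.0, 0.0]
contact_force: [0.6, -0.3, -0.0]
finger_gap: 0.0853
gripper_force: 0.0
```

Call:
servo_tool(
  plan=[
    [[-0.04, -0.6, -0.07], [0, 0, 0.025], -1],
    [[-0.04, -0.6, -0.07], [0, 0, 0.025], -1],
    [[-0.04, -0.6, -0.07], [0, 0, 0.025], -1],
    [[-0.04, -0.6, -0.07], [0, 0, 0.025], -1],
    [[0, -0.4, 0], [0, 0, 0], -1],
  ],
)

```text
time_s: 3.4
tool_pos: [0.4954, -0.1639, 0.2172]
eef_rot: [0.136, 0.991, 0.0, -0.001]
contact_force: [0.2, 0.8, -0.4]
finger_gap: 0.0854
gripper_force: 0.0
```

Call:
servo_tool(
  plan=[
    [[0, 0, 0], [0, 0, 0], -1],
    [[0, 0, 0], [0, 0, 0], -1],
    [[0, 0, 0], [0, 0, 0], -1],
    [[0, 0, 0], [0, 0, 0], -1],
    [[0, 0, 0], [0, 0, 0], -1],
  ],
)

```text
time_s: 3.9
tool_pos: [0.4965, -0.1618, 0.218]
eef_rot: [0.136, 0.991, 0.0, 0.0]
contact_force: [-0.7, -0.6, -0.3]
finger_gap: 0.0857
gripper_force: 0.0
```

Run:
```python
from look import *
p=look("wrist",[("phone",.015),("phone_center",.009),("weight",.013),("weight_center",.025)],"w2")
p=look("wrist",[("phone",.015),("board",.015)])
```

```text
t 3.9 tcp [ 496.5 -161.8  218. ] eul [179.99   0.   164.42] tiltz [ 0.  0. -1.] gap 85.7 F [-0.7 -0.6 -0.3]
wrist phone 0.76 [280. 185. 333. 297.] [ 570.8 -193.8  136.2   61.8  -16.5]
wrist phone_center 0.59 [311. 242.] [ 571.7 -189.1    9. ]
wrist weight 0.56 [138. 216. 198. 290.] [ 539.5 -348.    91.7   59.3  -13.3]
wrist weight_center 0.81 [167. 273.] [ 557.9 -354.9   25. ]
t 4.15 tcp [ 496.4 -162.8  217.9] eul [1.8000e+02 1.0000e-02 1.6432e+02] tiltz [ 0.  0. -1.] gap 85.3 F [ 0.2 -0.1  0.1]
wrist phone 0.66 [281. 185. 338. 296.] [ 571.3 -193.5  135.7   62.2  -17.3]
wrist board 0.91 [433.  95. 502. 224.] [528.5  -3.5 130.4  65.3  -5.6]
wrist board 0.73 [136.   3. 207.  30.] [ 310.8 -250.8   67.9   25.6   74.3]
```

View pics/w2.png

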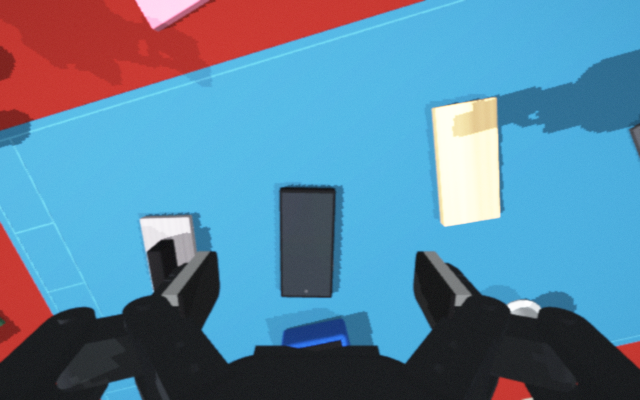

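Wrist view: phone upright at (307,241), weight at (167,250), board at (467,160). Descending on the phone.

Call:
servo_tool(
  plan=[
    [[0.2, -0.082, -0.4], [0, 0, -0.01], -1],
    [[0.2, -0.082, -0.4], [0, 0, -0.01], -1],
    [[0.2, -0.082, -0.4], [0, 0, -0.01], -1],
    [[0.2, -0.082, -0.4], [0, 0, -0.01], -1],
    [[0.2, -0.082, -0.4], [0, 0, 0], -1],
  ],
)

```text
time_s: 4.8
tool_pos: [0.5719, -0.1942, 0.0666]
eef_rot: [0.147, 0.989, 0.0, 0.0]
contact_force: [-0.2, -0.5, -0.2]
finger_gap: 0.0851
gripper_force: 0.0
```

Call:
servo_tool(
  plan=[
    [[0, 0, -0.3], [0, 0, 0], -1],
    [[0, 0, -0.3], [0, 0, 0], -1],
    [[0, 0, 0], [0, 0, 0], -1],
    [[0, 0, 0], [0, 0, 0], -1],
    [[0, 0, 0], [0, 0, 0], -1],
  ],
)

```text
time_s: 5.3
tool_pos: [0.5724, -0.1943, 0.0244]
eef_rot: [0.147, 0.989, -0.0, 0.001]
contact_force: [0.6, -0.8, 0.0]
finger_gap: 0.0855
gripper_force: 0.0
```

Call:
servo_tool(
  plan=[
    [[-0.02, 0, -0.2], [0, 0, 0], -1],
    [[0, 0, -0.15], [0, 0, 0], -1],
    [[0, 0, 0], [0, 0, 0], -1],
    [[0, 0, 0], [0, 0, 0], -0.3],
    [[0, 0, 0], [0, 0, 0], 0.0],
  ],
  newtons=40,
)

```text
time_s: 5.8
tool_pos: [0.5707, -0.1943, -0.002]
eef_rot: [0.147, 0.989, -0.0, 0.001]
contact_force: [2.0, -0.4, 0.6]
finger_gap: 0.0608
gripper_force: 43.6
```

Call:
servo_tool(
  plan=[
    [[0, 0, 0], [0, 0, 0], 0.5],
    [[0, 0, 0], [0, 0, 0], 0.5],
    [[0, 0, 0], [0, 0, 0], 0.5],
    [[0, 0, 0], [0, 0, 0], 0.5],
    [[0, 0, 0], [0, 0, 0], 0.5],
  ],
)

```text
time_s: 6.3
tool_pos: [0.5709, -0.1943, -0.0022]
eef_rot: [0.147, 0.989, -0.0, 0.001]
contact_force: [-1.4, -1.8, 5.8]
finger_gap: 0.0608
gripper_force: 48.3
```

Call:
servo_tool(
  plan=[
    [[0, 0, 0.2], [0, 0, 0], 0.5],
    [[0, 0, 0.4], [0, 0, 0], 0.5],
    [[0, 0, 0.4], [0, 0, 0], 0.5],
    [[0, 0, 0.3], [0, 0, 0], 0.5],
    [[0, 0.2, 0.1], [0, 0, 0], 0.5],
  ],
)

```text
time_s: 6.8
tool_pos: [0.5716, -0.1804, 0.1041]
eef_rot: [0.148, 0.989, -0.001, 0.002]
contact_force: [1.3, 0.5, -1.2]
finger_gap: 0.061
gripper_force: 44.5
```

Call:
servo_tool(
  plan=[
    [[0.03, 0.5, 0], [0, 0, 0.11], 0.5],
    [[0.03, 0.55, 0], [0, 0, 0.11], 0.5],
    [[0.03, 0.55, 0], [0, 0, 0.11], 0.5],
    [[0.03, 0.55, 0], [0, 0, 0.11], 0.5],
    [[0.03, 0.55, 0], [0, 0, 0.11], 0.5],
  ],
)

```text
time_s: 7.3
tool_pos: [0.5794, 0.0265, 0.1001]
eef_rot: [0.002, 1.0, 0.0, -0.001]
contact_force: [-0.2, 0.4, -2.1]
finger_gap: 0.0608
gripper_force: 44.5
```

Call:
servo_tool(
  plan=[
    [[0.03, 0.55, 0], [0, 0, 0.11], 0.5],
    [[0.03, 0.55, 0], [0, 0, 0.11], 0.5],
    [[0.03, 0.55, 0], [0, 0, 0.11], 0.5],
    [[0.03, 0.55, 0], [0, 0, 0.11], 0.5],
    [[0.03, 0.55, 0], [0, 0, 0.12], 0.5],
  ],
)

```text
time_s: 7.8
tool_pos: [0.5903, 0.2324, 0.0999]
eef_rot: [-0.144, 0.99, 0.0, -0.002]
contact_force: [0.6, 0.1, -2.2]
finger_gap: 0.0609
gripper_force: 44.5
```

Call:
servo_tool(
  plan=[
    [[0, 0.1, 0], [0, 0, 0], 0.5],
    [[0, 0, 0], [0, 0, 0], 0.5],
    [[0, 0, 0], [0, 0, 0], 0.5],
    [[0, 0, 0], [0, 0, 0], 0.5],
    [[0, 0, 0], [0, 0, 0], 0.5],
  ],
)

```text
time_s: 8.3
tool_pos: [0.5923, 0.2361, 0.1015]
eef_rot: [-0.142, 0.99, -0.0, -0.0]
contact_force: [0.5, -0.2, -2.4]
finger_gap: 0.0607
gripper_force: 44.6
```

Run:
```python
from look import *
s=get_state();z=s["tool_pos"][2]
p=look("wrist",[("phone",z+.017),("phone_center",z+.011),("block",.009)],"w3")
```

```text
t 8.3 tcp [592.3 236.1 101.5] eul [-1.8000e+02 -3.0000e-02 -1.6372e+02] tiltz [-0. -0. -1.] gap 60.7 F [ 0.5 -0.2 -2.4]
wrist phone 0.69 [234. 116. 396. 354.] [580.5 232.8 106.   62.2  16.5]
wrist phone_center 0.62 [317. 274.] [595.3 237.3 112.5]
wrist phone_center 0.47 [320. 266.] [590.9 237.6 112.5]
```

View pics/w3.png

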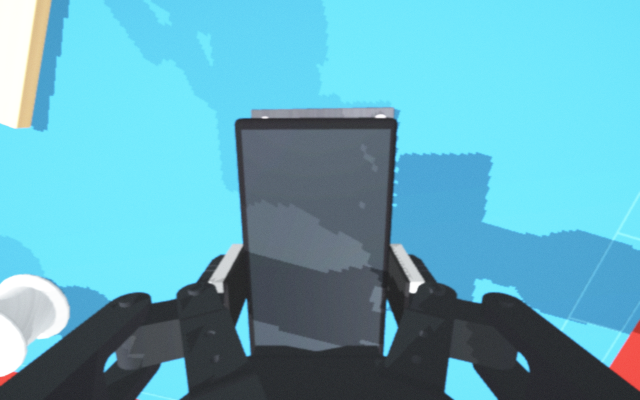

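The phone is held in line with the block; its near edge is at row ~119, columns 236–397, with the foot peeking out at (252–396,110). Computing the phone's offset in the grip from that edge.

Run:
```python
from look import *
s=get_state();z=s["tool_pos"][2];p=read_camera("wrist")
for zz in(z+.017,z+.014):
  a=ray(p,(236,121),zz)[:2]*1e3;b=ray(p,(397,121),zz)[:2]*1e3
  th=np.radians(16.28);u=np.array([np.cos(th),np.sin(th)])
  print(a.round(1),b.round(1),np.hypot(*(a-b)).round(1),"edge ang",np.degrees(np.arctan2(*(a-b)[::-1])).round(1),"centre",((a+b)/2+67*u).round(1))
for r in (109,112): 
  a=ray(p,(252,r),.009)[:2]*1e3;b=ray(p,(396,r),.009)[:2]*1e3;print("foot",a.round(1),b.round(1),((a+b)/2+75*u).round(1))
```

```text
[539.9 190. ] [522.9 248.1] 60.5 edge ang -73.7 centre [595.7 237.8]
[540.2 189.3] [522.8 248.8] 61.9 edge ang -73.7 centre [595.8 237.8]
foot [539.4 174.7] [511.2 270.8] [597.3 243.8]
foot [541.3 175.1] [513.1 271.5] [599.2 244.4]
```

Call:
servo_tool(
  plan=[
    [[0.02, 0.08, -0.2], [0, 0, 0.017], 0.5],
    [[0, 0, -0.25], [0, 0, 0], 0.5],
    [[0, 0, -0.25], [0, 0, 0], 0.5],
    [[0, 0, -0.06], [0, 0, 0], 0.5],
    [[0, 0, 0], [0, 0, 0], 0.5],
  ],
)

```text
time_s: 9.05
tool_pos: [0.5925, 0.2433, 0.0429]
eef_rot: [-0.147, 0.989, -0.0, -0.002]
contact_force: [0.2, -1.1, -2.2]
finger_gap: 0.0611
gripper_force: 44.6
```

Call:
servo_tool(
  plan=[
    [[0, 0, -0.02], [0, 0, 0], 0.5],
    [[0, 0, -0.02], [0, 0, 0], 0.5],
    [[0, 0, -0.02], [0, 0, 0], 0.5],
    [[0, 0, -0.02], [0, 0, 0], 0.5],
    [[0, 0, 0], [0, 0, 0], 0.5],
  ],
)

```text
time_s: 9.55
tool_pos: [0.5938, 0.2434, 0.0386]
eef_rot: [-0.147, 0.989, 0.0, 0.0]
contact_force: [-1.0, -0.2, -2.4]
finger_gap: 0.0612
gripper_force: 44.6
```

Call:
servo_tool(
  plan=[
    [[0, -0.012, -0.02], [0, 0, 0], 0.5],
    [[0, 0, -0.015], [0, 0, 0], 0.5],
    [[0, 0, -0.01], [0, 0, 0], 0.5],
    [[0, 0, -0.01], [0, 0, 0], 0.5],
    [[0, 0, 0], [0, 0, 0], 0.5],
  ],
)

```text
time_s: 10.05
tool_pos: [0.5938, 0.2426, 0.0343]
eef_rot: [-0.147, 0.989, 0.0, -0.0]
contact_force: [0.8, -0.0, -1.8]
finger_gap: 0.061
gripper_force: 44.6
```

Call:
servo_tool(
  plan=[
    [[0, 0, -0.01], [0, 0, 0], 0.5],
    [[0, 0, -0.005], [0, 0, 0], 0.5],
    [[0, 0, 0], [0, 0, 0], 0.5],
    [[0, 0, 0], [0, 0, 0], 0.5],
    [[0, 0, 0], [0, 0, 0], 0.5],
  ],
)

```text
time_s: 10.55
tool_pos: [0.5939, 0.2426, 0.0337]
eef_rot: [-0.147, 0.989, 0.0, 0.0]
contact_force: [-1.6, 0.1, 3.9]
finger_gap: 0.0607
gripper_force: 45.2
```

Call:
servo_tool(
  plan=[
    [[0, 0, 0], [0, 0, 0], -0.5],
    [[0, 0, 0], [0, 0, 0], -0.6],
    [[0, 0, 0], [0, 0, 0], -0.8],
    [[0, 0, 0], [0, 0, 0], -1],
    [[0, 0, 0], [0, 0, 0], -1],
  ],
)

```text
time_s: 11.05
tool_pos: [0.5939, 0.2426, 0.0333]
eef_rot: [-0.147, 0.989, 0.0, -0.0]
contact_force: [0.5, 0.7, -0.6]
finger_gap: 0.0858
gripper_force: 0.0
```

Call:
servo_tool(
  plan=[
    [[0, 0, 0.15], [0, 0, 0], -1],
    [[0, 0, 0.4], [0, 0, 0], -1],
    [[-0.3, -0.1, 0.5], [0, 0, 0], -1],
    [[-0.5, -0.2, 0.2], [0, 0, 0], -1],
    [[-0.4, -0.2, 0.2], [0, 0, 0], -1],
  ],
)

```text
time_s: 11.55
tool_pos: [0.5034, 0.205, 0.1444]
eef_rot: [-0.147, 0.989, 0.0, 0.001]
contact_force: [0.1, -0.7, 0.2]
finger_gap: 0.0855
gripper_force: 0.0
```

Call:
servo_tool(
  plan=[
    [[0, 0, 0.1], [0, 0, 0], -1],
    [[0, 0, 0], [0, 0, 0], -1],
    [[0, 0, 0], [0, 0, 0], -1],
    [[0, 0, 0], [0, 0, 0], -1],
    [[0, 0, 0], [0, 0, 0], -1],
  ],
)

```text
time_s: 12.05
tool_pos: [0.5043, 0.2053, 0.1488]
eef_rot: [-0.147, 0.989, 0.0, -0.0]
contact_force: [-0.8, -0.0, 0.9]
finger_gap: 0.0857
gripper_force: 0.0
```

Run:
```python
from look import *
p=look("wrist",[("phone",.051),("phone_center",.045),("block",.009),("board",.015)],"w4")
```

```text
t 12.05 tcp [504.3 205.3 148.8] eul [ 1.7999e+02 -4.0000e-02 -1.6308e+02] tiltz [-0.001 -0.    -1.   ] gap 85.7 F [-0.8 -0.   0.9]
wrist phone 0.73 [292. 235. 368. 350.] [578.9 238.3 107.6  62.6  17.2]
wrist phone_center 0.7 [326. 308.] [594.7 241.8  45. ]
wrist block 0.74 [272. 216. 380. 346.] [591.1 241.2 141.8 101.   17.4]
wrist board 0.69 [ 25.  58. 133. 226.] [528.4   1.3 131.8  68.   -5.5]
```

View pics/w4.png

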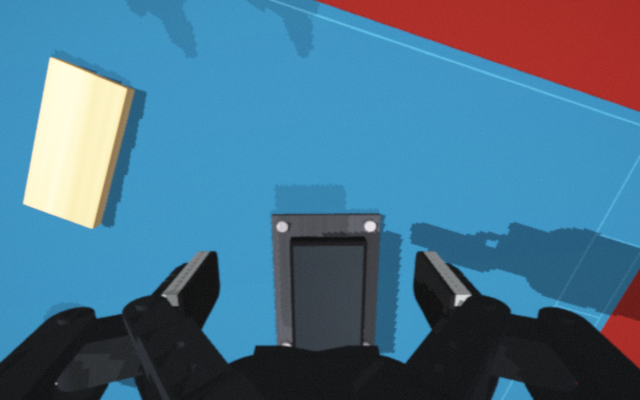

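Run:
```python
from look import *
s=get_state();p=read_camera("wrist");M=p["camera_from_world"]
print("cam",(-M[:3,:3].T@M[:3,3]).round(3))
def pr(x): c=M[:3,:3]@x+M[:3,3];q=p["mtx"]@c;return (q[:2]/q[2]).round(1)
def box(c,ang,L,W,zs):
    u=np.array([np.cos(ang),np.sin(ang)]);v=np.array([-u[1],u[0]])
    for z in zs: print(z,[pr(np.r_[np.array(c)-L/2*u+k*W/2*v,z]) for k in(-1,1)])
box((.5970,.2437),np.radians(16.9),.134,.062,(.039,.051))
box((.5970,.2437),np.radians(16.9),.150,.100,(.003,.009))
g=p["color"].astype(int).sum(2)
print(g[205:255,328]);print(g[300,265:385])
```

```text
cam [0.439 0.186 0.292]
0.039 [array([290.8, 236.5]), array([365.4, 236.5])]
0.051 [array([289.6, 242.1]), array([367.6, 242.1])]
0.003 [array([273.1, 214.1]), array([380.6, 214. ])]
0.009 [array([272.2, 216.1]), array([381.8, 216.1])]
[365 365 363 358 364 364 367 363 336 221 196 242 260 258 262 264 264 264
 262 263 265 258 258 262 265 258 249 198 169 144 153 124  81  59  45  68
  64 100  94 103 111 150 193 202 193 197 197 205 194 197]
[422 418 419 415 418 415 414 411 385 345 315 302 304 303 293 269 260 268
 262 258 265 256 262 260 258 227 166 115 107 143 176 196 189 201 192 192
 186 198 184 193 188 196 196 197 197 197 189 199 204 187 204 197 195 193
 197 202 208 196 203 201 193 207 203 200 203 207 200 197 200 205 209 206
 204 206 213 209 206 200 208 209 213 215 208 199 206 207 199 214 207 216
 211 215 208 210 206 208 167 119 100 121 157 188 198 191 198 207 208 207
 206 212 214 232 256 266 265 266 268 270 272 267]
```

The phone lies centred: its near edge is at rows 236–242, columns 290–367, matching the prediction for block-centred to about 1 mm. Next, the board, visible at (78,142).

Call:
servo_tool(
  plan=[
    [[-0.13, -0.55, 0], [0, 0, -0.15], -1],
    [[-0.13, -0.55, 0], [0, 0, -0.15], -1],
    [[-0.13, -0.55, 0], [0, 0, -0.15], -1],
    [[-0.13, -0.55, 0], [0, 0, -0.15], -1],
    [[-0.13, -0.55, 0], [0, 0, -0.15], -1],
  ],
)

```text
time_s: 12.85
tool_pos: [0.4546, -0.0026, 0.1497]
eef_rot: [0.05, 0.999, -0.0, 0.0]
contact_force: [0.7, 0.1, -0.5]
finger_gap: 0.0856
gripper_force: 0.0
```

Call:
servo_tool(
  plan=[
    [[0, 0, 0], [0, 0, 0], -1],
    [[0, 0, 0], [0, 0, 0], -1],
    [[0, 0, 0], [0, 0, 0], -1],
    [[0, 0, 0], [0, 0, 0], -1],
    [[0, 0, 0], [0, 0, 0], -1],
  ],
)

```text
time_s: 13.35
tool_pos: [0.4553, -0.0001, 0.1495]
eef_rot: [0.048, 0.999, 0.0, 0.0]
contact_force: [-0.1, -0.5, 0.3]
finger_gap: 0.0854
gripper_force: 0.0
```

Run:
```python
from look import *
p=look("wrist",[("board",.015),("board_center",.009),("weight",.013)],"w5")
M=p["camera_from_world"];print("cam",(-M[:3,:3].T@M[:3,3]).round(3))
g=p["color"].astype(int)
o=outline_of(p,"board")[0]["bbox"];c=int((o[0]+o[2])*320);t=int(o[1]*400)
print(c,t,g[t-6:t+20,c].tolist())
for r in(t-2,t,t+2,t+4,t+6,t+8,t+10): print(r,(ray(p,(c,r),.015)*1e3).round(1),(ray(p,(c,r),.003)*1e3).round(1))
```

```text
t 13.35 tcp [ 4.553e+02 -1.000e-01  1.495e+02] eul [179.99   0.   174.54] tiltz [ 0.  0. -1.] gap 85.4 F [-0.1 -0.5  0.3]
wrist board 0.89 [287. 194. 359. 328.] [526.9  -1.5 132.7  61.9  -5.6]
wrist board_center 0.89 [322. 265.] [530.3  -1.9   9. ]
wrist weight 0.73 [  0. 264.  15. 365.] [ 554.6 -318.1  112.2    9.9  -19.9]
cam [0.388 0.006 0.293]
323 194 [[79, 175, 223], [76, 171, 220], [72, 160, 206], [67, 152, 201], [66, 151, 198], [69, 155, 201], [65, 151, 198], [74, 156, 203], [89, 148, 184], [139, 144, 135], [171, 151, 114], [191, 164, 118], [242, 224, 168], [255, 251, 222], [255, 254, 233], [255, 254, 233], [255, 254, 234], [255, 254, 234], [255, 254, 233], [255, 254, 234], [255, 254, 233], [255, 254, 233], [255, 254, 233], [255, 254, 233], [255, 254, 234], [255, 254, 234]]
192 [457.3   5.6  15. ] [460.3   5.6   3. ]
194 [459.1   5.4  15. ] [462.2   5.4   3. ]
196 [460.9   5.3  15. ] [464.    5.2   3. ]
198 [462.7   5.1  15. ] [465.9   5.1   3. ]
200 [464.5   4.9  15. ] [467.8   4.9   3. ]
202 [466.4   4.8  15. ] [469.7   4.7   3. ]
204 [468.2   4.6  15. ] [471.7   4.5   3. ]
```

Call:
servo_tool(
  plan=[
    [[0.25, -0.005, -0.2], [0, 0, 0], -1],
    [[0.25, -0.005, -0.3], [0, 0, 0], -1],
    [[0.25, -0.005, -0.4], [0, 0, 0], -1],
    [[0.235, -0.005, -0.4], [0, 0, -0.003], -1],
    [[0, 0, -0.3], [0, 0, 0], -1],
  ],
)

```text
time_s: 14.1
tool_pos: [0.5312, -0.0028, 0.0281]
eef_rot: [0.049, 0.999, 0.0, 0.001]
contact_force: [-1.0, 0.1, 0.3]
finger_gap: 0.085
gripper_force: 0.0
```

Call:
servo_tool(
  plan=[
    [[0, 0, -0.1], [0, 0, 0], -1],
    [[0, 0, 0], [0, 0, 0], -1],
    [[0, 0, 0], [0, 0, 0], -1],
    [[0, 0, 0], [0, 0, 0], -1],
    [[0, 0, 0], [0, 0, 0], -1],
  ],
)

```text
time_s: 14.6
tool_pos: [0.5299, -0.0028, 0.0234]
eef_rot: [0.05, 0.999, -0.0, 0.001]
contact_force: [0.7, 0.6, -0.6]
finger_gap: 0.0855
gripper_force: 0.0
```

Call:
servo_tool(
  plan=[
    [[-0.01, 0.013, -0.2], [0, 0, 0], -1],
    [[0, 0, -0.14], [0, 0, 0], -1],
    [[0, 0, 0], [0, 0, 0], -1],
    [[0, 0, 0], [0, 0, 0], -0.3],
    [[0, 0, 0], [0, 0, 0], 0.0],
  ],
  newtons=35,
)

```text
time_s: 15.1
tool_pos: [0.529, -0.0019, -0.0021]
eef_rot: [0.05, 0.999, -0.0, 0.001]
contact_force: [1.8, 0.9, 1.0]
finger_gap: 0.0612
gripper_force: 38.5
```

Call:
servo_tool(
  plan=[
    [[0, 0, 0], [0, 0, 0], 0.5],
    [[0, 0, 0], [0, 0, 0], 0.5],
    [[0, 0, 0], [0, 0, 0], 0.5],
    [[0, 0, 0], [0, 0, 0], 0.5],
    [[0, 0, 0], [0, 0, 0], 0.5],
  ],
)

```text
time_s: 15.6
tool_pos: [0.5294, -0.0019, -0.0022]
eef_rot: [0.05, 0.999, -0.0, 0.001]
contact_force: [-1.0, -0.4, 5.5]
finger_gap: 0.0608
gripper_force: 42.4
```

Call:
servo_tool(
  plan=[
    [[0, 0, 0.2], [0, 0, 0], 0.5],
    [[0, 0, 0.4], [0, 0, 0], 0.5],
    [[0, 0, 0.4], [0, 0, 0], 0.5],
    [[0, 0, 0.4], [0, 0, 0], 0.5],
    [[0.1, 0.3, 0.2], [0, 0, 0.1], 0.5],
  ],
)

```text
time_s: 16.1
tool_pos: [0.5367, 0.0191, 0.1195]
eef_rot: [0.024, 1.0, -0.001, 0.002]
contact_force: [0.4, 0.2, -2.1]
finger_gap: 0.0609
gripper_force: 38.5
```

Call:
servo_tool(
  plan=[
    [[0.15, 0.5, 0], [0, 0, 0.12], 0.5],
    [[0.15, 0.55, 0], [0, 0, 0.12], 0.5],
    [[0.15, 0.55, 0], [0, 0, 0.12], 0.5],
    [[0.15, 0.55, 0], [0, 0, 0.12], 0.5],
    [[0.15, 0.55, 0], [0, 0, 0.12], 0.5],
  ],
)

```text
time_s: 16.6
tool_pos: [0.5921, 0.225, 0.1166]
eef_rot: [-0.135, 0.991, 0.0, 0.0]
contact_force: [0.8, -0.5, -1.0]
finger_gap: 0.0611
gripper_force: 38.5
```

Call:
servo_tool(
  plan=[
    [[0.05, 0.27, 0], [0, 0, 0.05], 0.5],
    [[0, 0, 0], [0, 0, 0], 0.5],
    [[0, 0, 0], [0, 0, 0], 0.5],
    [[0, 0, 0], [0, 0, 0], 0.5],
    [[0, 0, 0], [0, 0, 0], 0.5],
  ],
)

```text
time_s: 17.1
tool_pos: [0.5955, 0.2422, 0.1166]
eef_rot: [-0.145, 0.989, -0.0, -0.0]
contact_force: [-0.3, 0.0, -1.0]
finger_gap: 0.061
gripper_force: 38.5
```

```bash
cat > edge.py <<'E'
from look import *
def edge(zb,zt,off,L,W,fn,cols=(300,320,340),r0=90,r1=240):
    p=look("wrist",[],fn);s=get_state();M=p["camera_from_world"]
    def pr(x): c=M[:3,:3]@x+M[:3,3];q=p["mtx"]@c;return (q[:2]/q[2]).round(1).tolist()
    T=Ro.from_quat(s["eef_rot"]).as_matrix();u=-T[:2,0];v=T[:2,1];c=s["tool_pos"][:2];z=s["tool_pos"][2]
    print("ang",np.degrees(np.arctan2(u[1],u[0])).round(2))
    for d in(0,.003): 
        for zz in(zb,zt): print(d,zz,[pr(np.r_[c+d*u-L/2*u+k*W/2*v,z+zz]) for k in(-1,1)])
    g=p["color"].astype(int)
    for cc in cols: 
        q=g[r0:r1,cc];print(cc,[(r0+i,*q[i]) for i in range(1,len(q)) if abs(q[i]-q[i-1]).sum()>40])
E
python3 - <<'E'
from edge import *
edge(.005,.017,0,.130,.062,"w6")
E
```

```text
t 17.1 tcp [595.5 242.2 116.6] eul [-1.7999e+02 -3.0000e-02 -1.6329e+02] tiltz [-0. -0. -1.] gap 61.0 F [-0.3  0.  -1. ]
ang 16.72
0 0.005 [[240.6, 116.9], [391.8, 116.8]]
0 0.017 [[233.5, 117.5], [399.0, 117.4]]
0.003 0.005 [[241.1, 124.4], [391.4, 124.3]]
0.003 0.017 [[234.0, 125.7], [398.4, 125.6]]
300 [(101, np.int64(56), np.int64(102), np.int64(131)), (102, np.int64(72), np.int64(83), np.int64(97)), (113, np.int64(42), np.int64(43), np.int64(47)), (114, np.int64(28), np.int64(28), np.int64(30)), (117, np.int64(56), np.int64(51), np.int64(44)), (118, np.int64(131), np.int64(110), np.int64(82)), (119, np.int64(213), np.int64(183), np.int64(131)), (120, np.int64(246), np.int64(230), np.int64(173))]
320 [(101, np.int64(59), np.int64(102), np.int64(132)), (102, np.int64(71), np.int64(86), np.int64(99)), (113, np.int64(37), np.int64(38), np.int64(42)), (114, np.int64(26), np.int64(24), np.int64(26)), (117, np.int64(53), np.int64(49), np.int64(43)), (118, np.int64(125), np.int64(108), np.int64(79)), (119, np.int64(204), np.int64(173), np.int64(126)), (120, np.int64(241), np.int64(222), np.int64(165))]
340 [(101, np.int64(57), np.int64(95), np.int64(118)), (102, np.int64(73), np.int64(82), np.int64(91)), (112, np.int64(61), np.int64(61), np.int64(63)), (113, np.int64(34), np.int64(35), np.int64(39)), (117, np.int64(52), np.int64(47), np.int64(43)), (118, np.int64(117), np.int64(99), np.int64(74)), (119, np.int64(187), np.int64(161), np.int64(115)), (120, np.int64(228), np.int64(202), np.int64(148))]
```

View pics/w6.png

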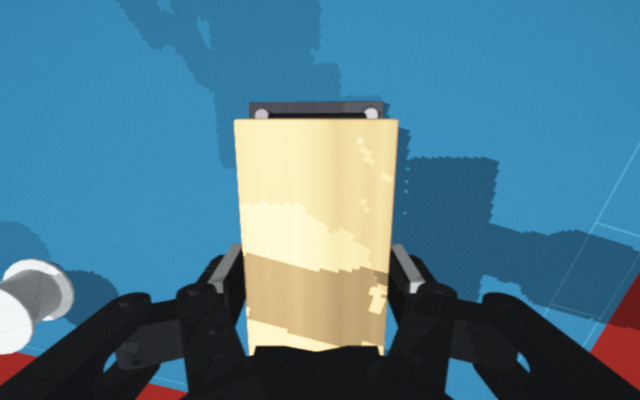

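The board hangs square over the block: near edge at row 118, columns 235–397, within 1 mm of the prediction. Lowering.

Call:
servo_tool(
  plan=[
    [[0.013, 0.015, -0.2], [0, 0, 0.007], 0.5],
    [[0, 0, -0.25], [0, 0, 0], 0.5],
    [[0, 0, -0.25], [0, 0, 0], 0.5],
    [[0, 0, -0.1], [0, 0, 0], 0.5],
    [[0, 0, -0.03], [0, 0, 0], 0.5],
  ],
)

```text
time_s: 17.65
tool_pos: [0.5958, 0.2438, 0.0534]
eef_rot: [-0.148, 0.989, -0.0, -0.001]
contact_force: [-0.0, 0.3, -0.5]
finger_gap: 0.0615
gripper_force: 38.5
```

Call:
servo_tool(
  plan=[
    [[0, 0, -0.02], [0, 0, 0], 0.5],
    [[0, 0, -0.015], [0, 0, 0], 0.5],
    [[0, 0, 0], [0, 0, 0], 0.5],
    [[0, 0, 0], [0, 0, 0], 0.5],
    [[0, 0, 0], [0, 0, 0], 0.5],
  ],
)

```text
time_s: 18.15
tool_pos: [0.597, 0.2448, 0.0522]
eef_rot: [-0.148, 0.989, 0.0, 0.0]
contact_force: [-0.4, 0.5, -0.5]
finger_gap: 0.0614
gripper_force: 38.5
```

Call:
servo_tool(
  plan=[
    [[-0.005, -0.015, -0.025], [0, 0, 0], 0.5],
    [[0, 0, -0.02], [0, 0, 0], 0.5],
    [[0, 0, -0.015], [0, 0, 0], 0.5],
    [[0, 0, -0.012], [0, 0, 0], 0.5],
    [[0, 0, 0], [0, 0, 0], 0.5],
  ],
)

```text
time_s: 18.65
tool_pos: [0.5961, 0.2435, 0.046]
eef_rot: [-0.148, 0.989, 0.0, -0.0]
contact_force: [-0.4, -0.2, -1.0]
finger_gap: 0.0611
gripper_force: 38.5
```

Call:
servo_tool(
  plan=[
    [[0, 0, -0.008], [0, 0, 0], 0.5],
    [[0, 0, -0.005], [0, 0, 0], 0.5],
    [[0, 0, 0], [0, 0, 0], 0.5],
    [[0, 0, 0], [0, 0, 0], 0.5],
    [[0, 0, 0], [0, 0, 0], 0.5],
  ],
)

```text
time_s: 19.15
tool_pos: [0.5964, 0.2436, 0.0457]
eef_rot: [-0.148, 0.989, 0.0, 0.0]
contact_force: [-1.6, -0.9, 3.0]
finger_gap: 0.0612
gripper_force: 39.9
```

Contact is felt at the expected height. Releasing and backing off to look.

Call:
servo_tool(
  plan=[
    [[0, 0, 0], [0, 0, 0], -0.5],
    [[0, 0, 0], [0, 0, 0], -0.6],
    [[0, 0, 0], [0, 0, 0], -0.8],
    [[0, 0, 0], [0, 0, 0], -1],
    [[0, 0, 0], [0, 0, 0], -1],
  ],
)

```text
time_s: 19.65
tool_pos: [0.5963, 0.2436, 0.0452]
eef_rot: [-0.148, 0.989, 0.0, -0.0]
contact_force: [0.7, 0.6, -0.2]
finger_gap: 0.0855
gripper_force: 0.0
```

Call:
servo_tool(
  plan=[
    [[0, 0, 0.15], [0, 0, 0], -1],
    [[0, 0, 0.4], [0, 0, 0], -1],
    [[-0.3, -0.1, 0.5], [0, 0, 0], -1],
    [[-0.5, -0.2, 0.2], [0, 0, 0], -1],
    [[-0.4, -0.2, 0.2], [0, 0, 0], -1],
  ],
)

```text
time_s: 20.15
tool_pos: [0.5059, 0.206, 0.1564]
eef_rot: [-0.148, 0.989, 0.0, 0.001]
contact_force: [-0.1, 0.4, 1.0]
finger_gap: 0.0856
gripper_force: 0.0
```

Call:
servo_tool(
  plan=[
    [[0, 0, 0.1], [0, 0, 0], -1],
    [[0, 0, 0], [0, 0, 0], -1],
    [[0, 0, 0], [0, 0, 0], -1],
    [[0, 0, 0], [0, 0, 0], -1],
    [[0, 0, 0], [0, 0, 0], -1],
  ],
)

```text
time_s: 20.65
tool_pos: [0.5067, 0.2062, 0.1608]
eef_rot: [-0.148, 0.989, 0.0, -0.0]
contact_force: [0.0, -0.3, 0.3]
finger_gap: 0.0854
gripper_force: 0.0
```

Run:
```python
from look import *
p=look("wrist",[("board",.063),("phone",.051),("block",.009)],"w7")
M=p["camera_from_world"]
def pr(x): c=M[:3,:3]@x+M[:3,3];q=p["mtx"]@c;return (q[:2]/q[2]).round(1).tolist()
a=np.radians(16.9);u=np.array([np.cos(a),np.sin(a)]);v=np.array([-u[1],u[0]])
for n,c,L,W,z in[("foot",(.597,.2437),.15,.1,.009),("ph",(.597,.2437),.134,.062,.039),("ph",(.597,.2437),.134,.062,.051),("bd",(.5965,.2437),.13,.062,.051),("bd",(.5965,.2437),.13,.062,.063)]:
    print(n,z,[pr(np.r_[np.array(c)-L/2*u+k*W/2*v,z]) for k in(-1,1)])
cv2.imwrite("pics/w7c.png",cv2.resize(p["color"][190:360,200:440,::-1],None,fx=3.2,fy=3.2,interpolation=2))
```

```text
t 20.65 tcp [506.7 206.2 160.8] eul [ 1.7999e+02 -5.0000e-02 -1.6296e+02] tiltz [-0.001 -0.    -1.   ] gap 85.4 F [ 0.  -0.3  0.3]
wrist phone 0.81 [293. 225. 364. 235.] [531.6 223.6  58.7   6.2 -73. ]
wrist block 0.87 [273. 208. 376. 342.] [594.4 242.8 151.9 101.6  17.6]
foot 0.009 [[273.4, 209.0], [379.3, 209.2]]
ph 0.039 [[291.3, 228.1], [363.3, 228.2]]
ph 0.051 [[290.3, 233.1], [365.3, 233.2]]
bd 0.051 [[290.5, 234.8], [365.4, 235.0]]
bd 0.063 [[289.3, 240.4], [367.6, 240.5]]
```

View pics/w7c.png

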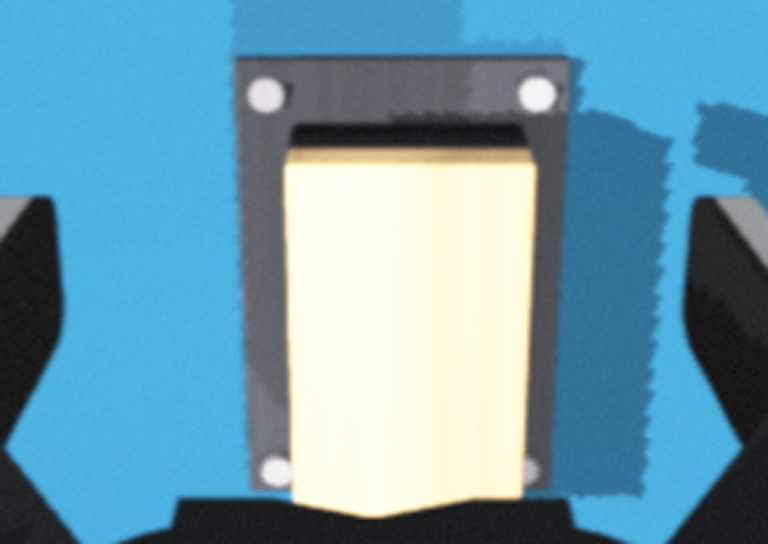

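The board sits centred on the phone: top edge at row 241, columns 289–367, against a predicted 240.4 and 289–368. Next, the weight.

Call:
servo_tool(
  plan=[
    [[-0.03, -0.6, 0], [0, 0, -0.087], -1],
    [[-0.03, -0.6, 0], [0, 0, -0.087], -1],
    [[-0.03, -0.6, 0], [0, 0, -0.087], -1],
    [[-0.03, -0.6, 0], [0, 0, -0.087], -1],
    [[-0.03, -0.6, 0], [0, 0, -0.087], -1],
  ],
)

```text
time_s: 21.35
tool_pos: [0.4948, -0.0206, 0.1616]
eef_rot: [-0.034, 0.999, 0.0, 0.0]
contact_force: [1.5, -0.6, 1.0]
finger_gap: 0.0855
gripper_force: 0.0
```

Call:
servo_tool(
  plan=[
    [[-0.03, -0.6, 0], [0, 0, -0.087], -1],
    [[-0.03, -0.6, 0], [0, 0, -0.087], -1],
    [[-0.03, -0.6, 0], [0, 0, -0.087], -1],
    [[-0.03, -0.6, 0], [0, 0, -0.087], -1],
    [[-0.03, -0.6, 0], [0, 0, -0.087], -1],
  ],
)

```text
time_s: 21.85
tool_pos: [0.4835, -0.2459, 0.1616]
eef_rot: [0.08, 0.997, 0.0, 0.0]
contact_force: [0.5, 0.2, 0.5]
finger_gap: 0.0856
gripper_force: 0.0
```

Call:
servo_tool(
  plan=[
    [[-0.03, -0.6, 0], [0, 0, -0.087], -1],
    [[-0.03, -0.6, 0], [0, 0, -0.087], -1],
    [[0, 0, 0], [0, 0, 0], -1],
    [[0, 0, 0], [0, 0, 0], -1],
    [[0, 0, 0], [0, 0, 0], -1],
  ],
)

```text
time_s: 22.35
tool_pos: [0.4792, -0.3328, 0.1613]
eef_rot: [0.124, 0.992, 0.001, -0.0]
contact_force: [0.4, -0.4, 0.1]
finger_gap: 0.0853
gripper_force: 0.0
```

Run:
```python
from look import *
p=look("wrist",[("weight",.013),("weight_center",.025)],"w8")
M=p["camera_from_world"]
def pr(x): c=M[:3,:3]@x+M[:3,3];q=p["mtx"]@c;return (q[:2]/q[2]).round(1).tolist()
a=np.radians(-14.5);u=np.array([np.cos(a),np.sin(a)]);v=np.array([-u[1],u[0]]);c=np.array((.552,-.352))
x0,y0=200,140
im=np.ascontiguousarray(cv2.resize(p["color"][y0:y0+200,x0:x0+240,::-1],None,fx=3,fy=3,interpolation=2))
for L,W,z,n in[(.12,.056,.013,"plate"),(.07,.016,.047,"fin")]:
    q=[pr(np.r_[c+i*L/2*u+k*W/2*v,z]) for i,k in((-1,-1),(-1,1),(1,1),(1,-1))];print(n,q)
    cv2.polylines(im,[((np.array(q)-[x0,y0])*3).astype(np.int32)],True,(0,255,0))
cv2.imwrite("pics/w8c.png",im)
```

```text
t 22.35 tcp [ 479.2 -332.8  161.3] eul [ 1.7994e+02 -5.0000e-02  1.6577e+02] tiltz [-0.001  0.001 -1.   ] gap 85.3 F [ 0.4 -0.4  0.1]
wrist weight 0.91 [281. 206. 348. 319.] [ 554.  -353.7  121.1   56.5  -14.5]
wrist weight_center 0.74 [315. 275.] [ 559.  -354.2   25. ]
plate [[285.6, 203.0], [345.9, 203.2], [342.6, 315.7], [288.0, 315.5]]
fin [[306.2, 242.3], [325.0, 242.4], [324.1, 314.3], [306.5, 314.3]]
```

View pics/w8c.png

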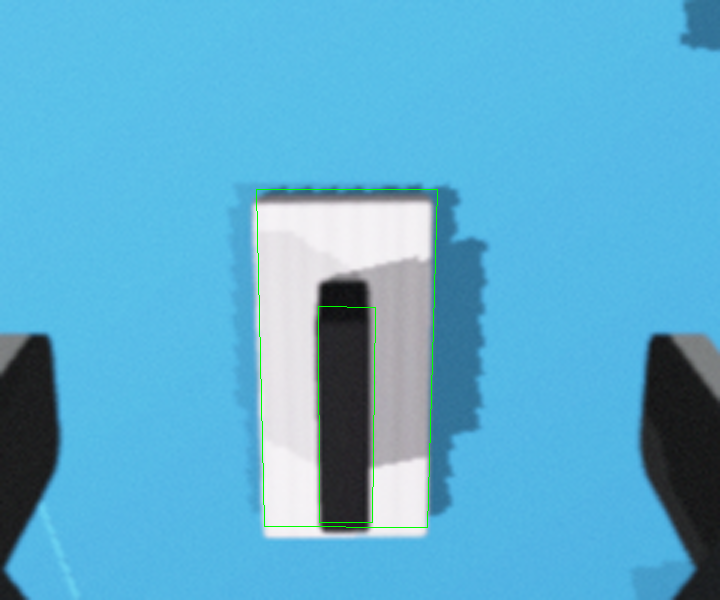

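The overlay shows the plate about 4 mm farther along its length than the guess (near edge at crop row 202 against 189). So its centre is ≈(0.5557,−0.3537) and its angle ≈ −14°.

Call:
servo_tool(
  plan=[
    [[0.25, -0.07, -0.15], [0, 0, 0.01], -1],
    [[0.25, -0.07, -0.3], [0, 0, 0], -1],
    [[0.25, -0.07, -0.4], [0, 0, 0], -1],
    [[0.25, -0.07, -0.35], [0, 0, 0], -1],
    [[0.02, 0, -0.3], [0, 0, 0], -1],
  ],
  newtons=60,
)

```text
time_s: 23.0
tool_pos: [0.558, -0.3542, 0.0478]
eef_rot: [0.12, 0.993, -0.0, 0.001]
contact_force: [-0.0, -0.1, -0.2]
finger_gap: 0.0855
gripper_force: 0.0
```

Call:
servo_tool(
  plan=[
    [[0, 0, -0.2], [0, 0, 0], -1],
    [[0, 0, 0], [0, 0, 0], -1],
    [[0, 0, 0], [0, 0, 0], -1],
    [[0, 0, 0], [0, 0, 0], -1],
    [[0, 0, 0], [0, 0, 0], -1],
  ],
)

```text
time_s: 23.5
tool_pos: [0.5567, -0.3555, 0.0357]
eef_rot: [0.122, 0.993, -0.001, 0.001]
contact_force: [0.0, 0.4, 0.5]
finger_gap: 0.0853
gripper_force: 0.0
```

Call:
servo_tool(
  plan=[
    [[-0.013, 0.024, -0.18], [0, 0, 0], -1],
    [[0, 0, -0.05], [0, 0, 0], -1],
    [[0, 0, 0], [0, 0, 0], -0.5],
    [[0, 0, 0], [0, 0, 0], 0],
    [[0, 0, 0], [0, 0, 0], 0.3],
  ],
)

```text
time_s: 24.0
tool_pos: [0.5552, -0.3535, 0.0175]
eef_rot: [0.122, 0.993, -0.0, 0.0]
contact_force: [-0.3, 0.3, 0.4]
finger_gap: 0.0443
gripper_force: 0.0
```

Call:
servo_tool(
  plan=[
    [[0, 0, 0], [0, 0, 0], 0.5],
    [[0, 0, 0], [0, 0, 0], 0.8],
    [[0, 0, 0], [0, 0, 0], 1],
    [[0, 0, 0], [0, 0, 0], 1],
    [[0, 0, 0], [0, 0, 0], 1],
  ],
)

```text
time_s: 24.5
tool_pos: [0.555, -0.3537, 0.0174]
eef_rot: [0.122, 0.993, -0.0, 0.0]
contact_force: [-1.0, -0.4, 3.8]
finger_gap: 0.0151
gripper_force: 59.6
```

Call:
servo_tool(
  plan=[
    [[0, 0, 0.15], [0, 0, 0], 1],
    [[0, 0, 0.4], [0, 0, 0], 1],
    [[0, 0, 0.5], [0, 0, 0], 1],
    [[0, 0, 0.45], [0, 0, 0], 1],
    [[0.03, 0.3, 0.2], [0, 0, 0.03], 1],
  ],
)

```text
time_s: 25.0
tool_pos: [0.558, -0.3334, 0.1476]
eef_rot: [0.115, 0.993, -0.002, 0.002]
contact_force: [0.9, -0.4, -4.6]
finger_gap: 0.0152
gripper_force: 59.3
```

Call:
servo_tool(
  plan=[
    [[0.04, 0.55, 0], [0, 0, 0.07], 1],
    [[0.04, 0.57, 0], [0, 0, 0.07], 1],
    [[0.04, 0.57, 0], [0, 0, 0.07], 1],
    [[0.04, 0.57, 0], [0, 0, 0.07], 1],
    [[0.04, 0.57, 0], [0, 0, 0.07], 1],
  ],
)

```text
time_s: 25.5
tool_pos: [0.5704, -0.1153, 0.1432]
eef_rot: [0.022, 1.0, 0.001, -0.002]
contact_force: [1.2, -0.4, -5.3]
finger_gap: 0.0148
gripper_force: 59.3
```

Call:
servo_tool(
  plan=[
    [[0.04, 0.57, 0], [0, 0, 0.07], 1],
    [[0.04, 0.57, 0], [0, 0, 0.07], 1],
    [[0.04, 0.57, 0], [0, 0, 0.07], 1],
    [[0.04, 0.57, 0], [0, 0, 0.07], 1],
    [[0.04, 0.57, 0], [0, 0, 0.07], 1],
  ],
)

```text
time_s: 26.0
tool_pos: [0.585, 0.0979, 0.1432]
eef_rot: [-0.07, 0.998, 0.0, -0.002]
contact_force: [0.4, -0.5, -4.7]
finger_gap: 0.0148
gripper_force: 59.3
```

Call:
servo_tool(
  plan=[
    [[0.04, 0.57, 0], [0, 0, 0.07], 1],
    [[0.04, 0.57, 0], [0, 0, 0.07], 1],
    [[0.04, 0.57, 0], [0, 0, 0.07], 1],
    [[0, 0.2, 0], [0, 0, 0.07], 1],
    [[0, 0, 0], [0, 0, 0], 1],
  ],
)

```text
time_s: 26.5
tool_pos: [0.5941, 0.2415, 0.143]
eef_rot: [-0.144, 0.99, 0.0, -0.002]
contact_force: [-0.7, -0.3, -5.6]
finger_gap: 0.0152
gripper_force: 59.7
```

Call:
servo_tool(
  plan=[
    [[0, 0, 0], [0, 0, 0], 1],
    [[0, 0, 0], [0, 0, 0], 1],
    [[0, 0, 0], [0, 0, 0], 1],
    [[0, 0, 0], [0, 0, 0], 1],
    [[0, 0, 0], [0, 0, 0], 1],
  ],
)

```text
time_s: 27.0
tool_pos: [0.5962, 0.2378, 0.1445]
eef_rot: [-0.141, 0.99, 0.0, 0.0]
contact_force: [0.2, 1.2, -5.1]
finger_gap: 0.0153
gripper_force: 59.7
```

Run:
```python
from look import *
p=look("wrist",[],"w9");s=get_state()
M=p["camera_from_world"]
def pr(x): c=M[:3,:3]@x+M[:3,3];q=p["mtx"]@c;return (q[:2]/q[2]).round(1).tolist()
T=Ro.from_quat(s["eef_rot"]).as_matrix();uw=-T[:2,0];c=s["tool_pos"][:2]+.0007*uw;z=s["tool_pos"][2]
a=np.radians(16.9);ub=np.array([np.cos(a),np.sin(a)]);print("ang",np.degrees(np.arctan2(uw[1],uw[0])))
im=np.ascontiguousarray(p["color"][60:360,170:470,::-1]);im=cv2.resize(im,None,fx=2,fy=2,interpolation=2)
for c_,u,L,W,zz in[(c,uw,.12,.056,z-.0044),(c,uw,.12,.056,z-.0144),(np.array((.5965,.2437)),ub,.13,.062,.063)]:
    v=np.array([-u[1],u[0]])
    q=[pr(np.r_[c_+i*L/2*u+k*W/2*v,zz]) for i,k in((-1,-1),(-1,1),(1,1),(1,-1))];print(q)
    cv2.polylines(im,[((np.array(q)-[170,60])*2).astype(np.int32)],True,(0,255,0))
cv2.imwrite("pics/w9c.png",im)
```

```text
t 27.0 tcp [596.2 237.8 144.5] eul [ 180.      0.   -163.76] tiltz [ 0.  0. -1.] gap 15.3 F [ 0.2  1.2 -5.1]
ang 16.25989667134106
[[253.2, 129.6], [379.8, 129.5], [368.5, 356.5], [264.8, 356.6]]
[[257.2, 128.4], [375.8, 128.3], [365.7, 343.8], [267.5, 343.8]]
[[276.9, 117.9], [369.9, 116.7], [364.5, 290.4], [284.3, 291.3]]
```

View pics/w9c.png

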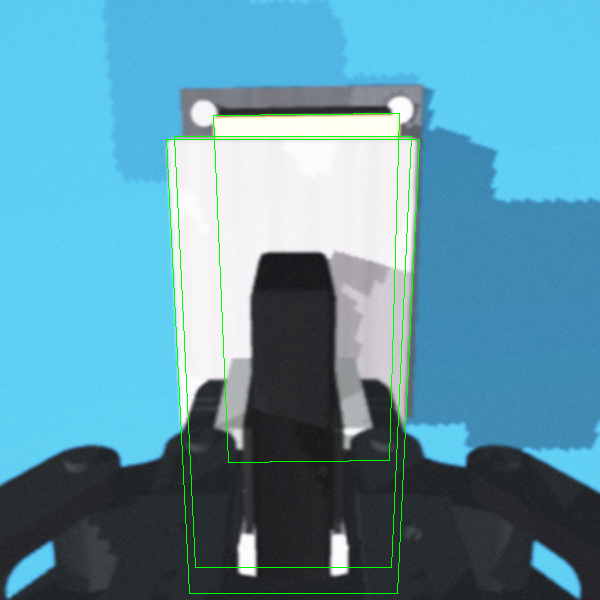

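Tenth and last view: the model outlines match the held plate (near edge at crop row 139) and the board (row 115), so the offsets are known. Lowering.

Call:
servo_tool(
  plan=[
    [[-0.005, 0.07, -0.15], [0, 0, 0.021], 1],
    [[0, 0, -0.25], [0, 0, 0], 1],
    [[0, 0, -0.25], [0, 0, 0], 1],
    [[0, 0, -0.08], [0, 0, 0], 1],
    [[0, 0, -0.02], [0, 0, 0], 1],
  ],
)

```text
time_s: 27.55
tool_pos: [0.5944, 0.2437, 0.0864]
eef_rot: [-0.147, 0.989, -0.0, -0.002]
contact_force: [0.7, -0.1, -5.1]
finger_gap: 0.0152
gripper_force: 59.6
```

Call:
servo_tool(
  plan=[
    [[0, 0, 0], [0, 0, 0], 1],
    [[0, 0, 0], [0, 0, 0], 1],
    [[0, 0, 0], [0, 0, 0], 1],
    [[0, 0, 0], [0, 0, 0], 1],
    [[0, 0, 0], [0, 0, 0], 1],
  ],
)

```text
time_s: 28.05
tool_pos: [0.596, 0.2439, 0.0886]
eef_rot: [-0.147, 0.989, 0.0, 0.0]
contact_force: [0.5, 0.1, -5.5]
finger_gap: 0.0153
gripper_force: 59.6
```

Call:
servo_tool(
  plan=[
    [[0, -0.005, -0.04], [0, 0, 0], 1],
    [[0, 0, -0.035], [0, 0, 0], 1],
    [[0, 0, -0.03], [0, 0, 0], 1],
    [[0, 0, -0.02], [0, 0, 0], 1],
    [[0, 0, 0], [0, 0, 0], 1],
  ],
)

```text
time_s: 28.55
tool_pos: [0.5954, 0.2433, 0.0782]
eef_rot: [-0.147, 0.989, -0.0, -0.0]
contact_force: [1.3, -0.2, -5.5]
finger_gap: 0.0151
gripper_force: 59.6
```

Call:
servo_tool(
  plan=[
    [[0, 0, -0.01], [0, 0, 0], 1],
    [[0, 0, -0.01], [0, 0, 0], 1],
    [[0, 0, 0], [0, 0, 0], 1],
    [[0, 0, 0], [0, 0, 0], 1],
    [[0, 0, 0], [0, 0, 0], 1],
  ],
)

```text
time_s: 29.05
tool_pos: [0.5959, 0.2435, 0.0774]
eef_rot: [-0.147, 0.989, 0.0, 0.0]
contact_force: [-0.2, -0.4, -3.7]
finger_gap: 0.015
gripper_force: 59.9
```

Call:
servo_tool(
  plan=[
    [[0, 0, -0.006], [0, 0, 0], 1],
    [[0, 0, 0], [0, 0, 0], 1],
    [[0, 0, 0], [0, 0, 0], 1],
    [[0, 0, 0], [0, 0, 0], 1],
    [[0, 0, 0], [0, 0, 0], 1],
  ],
)

```text
time_s: 29.55
tool_pos: [0.5958, 0.2435, 0.0773]
eef_rot: [-0.147, 0.989, 0.0, 0.0]
contact_force: [-1.7, -0.6, 3.5]
finger_gap: 0.0151
gripper_force: 60.7
```

Call:
servo_tool(
  plan=[
    [[0, 0, 0], [0, 0, 0], 0.5],
    [[0, 0, 0], [0, 0, 0], 0.3],
    [[0, 0, 0], [0, 0, 0], 0],
    [[0, 0, 0], [0, 0, 0], -0.2],
    [[0, 0, 0], [0, 0, 0], -0.2],
  ],
)

```text
time_s: 30.05
tool_pos: [0.5959, 0.2435, 0.0768]
eef_rot: [-0.147, 0.989, 0.0, 0.0]
contact_force: [-0.0, -0.0, 0.0]
finger_gap: 0.0509
gripper_force: 0.0
```

Call:
servo_tool(
  plan=[
    [[0, 0, 0.15], [0, 0, 0], -0.2],
    [[0, 0, 0.3], [0, 0, 0], -0.2],
    [[0, 0, 0.4], [0, 0, 0], -0.2],
    [[-0.3, -0.1, 0.4], [0, 0, 0], -0.2],
    [[-0.5, -0.2, 0], [0, 0, 0], -0.2],
  ],
)

```text
time_s: 30.55
tool_pos: [0.5405, 0.2224, 0.1762]
eef_rot: [-0.147, 0.989, 0.001, 0.006]
contact_force: [0.8, 0.8, -0.1]
finger_gap: 0.0514
gripper_force: 0.0
```

Call:
servo_tool(
  plan=[
    [[-0.4, -0.2, 0], [0, 0, 0], -0.2],
    [[0, 0, 0], [0, 0, 0], -0.2],
    [[0, 0, 0], [0, 0, 0], -0.2],
    [[0, 0, 0], [0, 0, 0], -0.2],
    [[0, 0, 0], [0, 0, 0], -0.2],
  ],
)

```text
time_s: 31.05
tool_pos: [0.5073, 0.2065, 0.171]
eef_rot: [-0.147, 0.989, 0.0, 0.001]
contact_force: [0.3, -0.3, -0.6]
finger_gap: 0.0514
gripper_force: 0.0
```

Run:
```python
from look import *
p=look("wrist",[("weight",.073),("weight_center",.085),("board",.063),("phone",.051)])
p=look("top",[("weight",.073),("multimeter",.04),("spool",.046),("flux_jar",.06)])
```

```text
t 31.05 tcp [507.3 206.5 171. ] eul [ 1.8000e+02  1.1000e-01 -1.6305e+02] tiltz [ 0.002  0.001 -1.   ] gap 51.4 F [ 0.3 -0.3 -0.6]
wrist weight 0.65 [289. 239. 369. 354.] [584.4 240.1 103.7  57.3  16.9]
wrist weight_center 0.71 [327. 325.] [601.7 244.   85. ]
wrist board 0.77 [294. 229. 366. 346.] [558.6 232.1  61.8  59.1 -73.1]
wrist phone 0.61 [293. 222. 362. 231.] [531.3 223.4  60.    7.3 -73.1]
t 31.3 tcp [506.1 206.1 170.4] eul [ 179.99    0.   -163.05] tiltz [-0.  0. -1.] gap 51.2 F [ 0.1 -1.  -0.1]
top weight 0.61 [226. 134. 250. 166.] [599.3 235.2 110.   38.7  21.2]
top multimeter 0.57 [380.  81. 402. 135.] [ 7.536e+02 -2.179e+02  1.676e+02  8.760e+01 -4.000e-01]
top spool 0.73 [298.  98. 315. 121.] [7.393e+02 3.730e+01 6.910e+01 5.580e+01 3.000e-01]
top flux_jar 0.89 [207.  99. 228. 122.] [730.9 304.7  64.5  62.  -89.7]
top flux_jar 0.28 [226. 137. 250. 169.] [601.6 242.1 113.8  46.1  19.1]
```

```bash
python3 -c "
from plant import *
print(sign_off())"
```

```text
the job is handed in; nothing more can be done
None
```

The phone, board and weight are stacked squarely and centred on the gluing block, each released gently, and the job is handed in at about 31 s; the multimeter, spool and jar show no movement, though the judge's verdict was not shown.

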